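# Tip the pattern plate out of its tray and lay it on the bench block

## Robot

A 6-joint arm with a two-finger parallel gripper is mounted at the origin on the work surface. World frame = base frame: x ahead of the robot, y to its left, z up, the work surface at z = 0. Lengths are in m, angles in rad, forces in N, time in s.
With the tool pointing down it reaches from about 0.3 to 0.775 m from the base axis. Payload 14.6 kg.
Tool frame: the origin (TCP) lies midway between the tips of the shut fingers; the grasp point (between the pads) lies 19 mm behind it (ctrl.grip_depth is the distance from the TCP to the grasp point, in m); z points along the fingers, x is the direction in which the jaws open and shut, and the axes are right-handed (so a half turn about z gives the same grasp; the last joint's range is limited). The gripper opens to 94 mm and grips with 3 to 60 N. Pads are 16 mm wide; open, the fingers measure 119 mm over their backs; the gripper's body (75 mm by 177 mm) begins 78 mm behind the grasp point.
Start: joints at [1.19, 0.3, 1.521, -0, 1.321, -0.067], TCP at [0.17, 0.523, 0.18] pointing down, gripper open.
Joint ranges: [-3.03, 3.03], [-0.79, 2.21], [0.23, 2.52], [-1.04, 4.18], [0, 3.07], [-2.55, 2.55]. Speed limits (rad/s): [2.22, 2.22, 2.57, 3.14, 3.14, 3.14].

## Interface

Orientations are given as [roll, pitch, yaw] about the fixed x, y, z axes, in that order (R = Rz(yaw) Ry(pitch) Rx(roll)).
In Python, from station import ctrl gives the robot as it stands.
- The arm moves only by the tool play_rows, never from a script. Its argument "steps" is a list that holds one entry, the list of rows, each a list of 7 numbers: the shift along the tool's x, y, z in cm, then the turn, a rotation vector about the tool's x, y, z in rad, then the opening, from 0 (shut) to 1 (fully open). In form: [[[x, y, z, ax, ay, az, hand], ...]]. A call has 1 to 20 rows; each row is the pose to reach, as a shift and turn from the pose measured when the call began, along the tool's axes at that moment; what a row does not reach only later rows make up. A row lasts 1/12 s, in which the tool goes at most 41.7 mm and 7.16 degrees, less where a joint would pass 70% of its speed; a pose out of reach is approached as far as the arm can. A call with a gripper value outside its range is refused whole. The fingers move at their own pace and stop on an object; "force" is the grip in N (left out, the last holds). Time passes only in rows, so rows that repeat a pose let the fingers close. It gives the time, the measured TCP pose, the force and the opening at its end, in the units of the state.
- ctrl.get_obs(): the state, without advancing time (a new reading comes with each control period).
- ctrl.camera(name): name is "scene" or "top"; returns a dict with "frame" (420x560x3 uint8, blue, green, red), "fovy" (degrees; the focal length in pixels is half the picture's height over the tangent of half this angle, whatever the lens; pixels are square), "cx", "cy" (the principal point, pixels), "world_to_cam" (4x4, takes a point from world to camera coordinates). Camera axes: x right, y up, looking along -z (the intrinsics and any distortion apply to the point x, -y, -z); pixel columns grow to the right and rows downward; lengths in m; the calibration is good to about 2 mm. A picture is of the moment at which its call begins. There is no depth.
- ctrl.hand_in(): hands the job in, once; it reports no verdict.
The state is a dict: "time_s": time; "qpos": joint angles; "joint_vel": joint speeds; "tau": joint torques, N m; "ee_pos": TCP position; "eef_rot": TCP orientation; "force": force on the tool from outside, world axes, zero at the start; "moment": the same for the moment, N m; "grip_width": finger opening in m.
Only numpy, scipy, OpenCV 4.12 (cv2) and the standard library are available. Lean on these libraries where they do the work, as an engineer would, in place of code of your own. Each camera call takes 0.05 s, during which the arm holds its last target. There are 200 camera calls.

## Task

Get the grooved brass pattern plate out of its flush tray pocket: press down its end over the hollow (at the thumb notch) so that it tips up and leans there, grip the raised end, and lower it onto the middle of the steel bench block, grooves up, flat and square with the block's sides. Set it down rather than drop it, then let go. Leave the smooth plate in its pocket and the tumbler, jar and hammer where they are.

Things in the scene. Friction and masses are not known exactly. Their poses are not given: they have to be found in the camera images.
- pattern_plate: brass plate 80 x 44 x 6 mm, 160 g (+-25%), shallow grooves across its upper face. Origin: centre of its underside; x along the length, y along the width, z out of the grooved face. Starts flush in one of the tray's two pockets, top level with the tray's top, its x along the tray's x. Slides easily on the waxed tray (friction about 0.25)
- plain_plate: smooth brass plate, also 80 x 44 x 6 mm, flush in the other pocket; same axes and origin. To be left there
- tray: fixed wooden tray, 114 (x) x 143 (y) x 36 mm high. Origin: centre of its underside; z up. Two pockets, 86 mm long (x -43 to +43) and 47 mm wide, centred at y = +34 and y = -34 mm. Each is hollow below the plate's -x end (the end nearer the robot), where the end wall has a thumb notch 28 mm wide and 12 mm deep; the +x end of a plate does not give when pressed
- ledge_left (a point): in the pocket at tray y = +34: middle of the edge of the ledge the plate lies on, 30 mm above the tray's underside, at tray x = -2 mm. From it a ramp falls at 32 degrees towards -x to a floor about 4 mm above the underside, so the plate's -x end overhangs by 37 mm. Axes as the tray's
- ledge_right (a point): the same in the pocket at tray y = -34. In either, press a plate's -x end down (a few newtons, following it 15 to 20 mm down): it tips about this edge, slides about 8 mm down the ramp until its low end stands against the end wall, and stays leaning at 32 degrees, its +x end 13 to 18 mm above the tray's top
- bench_block: fixed steel block 100 x 100 x 20 mm on a 120 x 120 x 6 mm rubber pad. Origin: centre of the pad's underside; x and y along the sides, z up; its top is 26 mm above the origin
- block_top (a point): centre of the bench block's top face; axes as the block's
- tumbler: amber glass tumbler, 72 mm across, 110 mm tall; origin at the centre of its foot. Leave alone
- flux_jar: white jar, 54 mm across, 60 mm tall; origin at the centre of its foot. Leave alone
- hammer: hammer 220 mm long lying on the bench; origin below its middle, x along the handle. Leave alone
Mind the look-alikes: they are no part of the job. Leave any pink or white look-alike of the pattern_plate alone. Leave any red look-alike of the tray alone.

How it is judged:
On the way, in this order (a step that is already met when the one before it is completed fails the run):
1. the pattern plate has been tipped up by pressing and leans by itself in its pocket, the robot not touching it (angle between pattern_plate's own z axis and vertical between 0.4 and 0.75 rad and height (world z) of pattern_plate below 0.04 m and contact force between each of the arm, the fingers and pattern_plate below 0.05 N and contact force between tray and pattern_plate above 0.3 N), for 0.2 s.
2. the plate is gripped and lifted clear of the tray (contact force between the fingers and pattern_plate above 1 N and contact force between tray and pattern_plate below 0.02 N and height (world z) of pattern_plate above 0.055 m), for 0.2 s.
3. the plate is lowered onto the bench block while still held (within 6 mm of its top) (contact force between the fingers and pattern_plate above 0.5 N and z of pattern_plate in the frame of block_top between -0.003 and 0.006 m and horizontal distance between pattern_plate and block_top below 0.025 m), for 0.05 s.
At the end, for the whole second after the job is handed in: the pattern plate lies flat (3 degrees, 3 mm) on the bench block, grooves up, centre within 12 mm of the block's, long side within 8 degrees of square with either side of the block, released, at rest; the smooth plate lies flat in its pocket (moved under 6 mm) (horizontal distance between pattern_plate and block_top below 0.012 m and z of pattern_plate in the frame of block_top between -0.003 and 0.003 m and angle between pattern_plate's own z axis and vertical below 0.06 rad and (angle between the x axis of pattern_plate and the x axis of bench_block, either way round below 0.14 rad or angle between the x axis of pattern_plate and the y axis of bench_block, either way round below 0.14 rad) and linear speed of pattern_plate below 0.01 m/s and contact force between the fingers and pattern_plate below 0.05 N and angle between plain_plate's own z axis and vertical below 0.08 rad and distance of plain_plate from where it was at the start of the episode below 0.006 m); the robot touches nothing.
It fails at once if the smooth plate is tipped or taken out of its pocket (angle between plain_plate's own z axis and vertical above 0.3 rad or distance of plain_plate from where it was at the start of the episode above 0.02 m).
It fails at once if the tumbler, jar or hammer is knocked aside (over 20 mm) (distance of any of tumbler, flux_jar, hammer from where it was at the start of the episode above 0.02 m).
It fails at once if the robot drives the plate hard onto the block (over 60 N) (contact force between bench_block and pattern_plate above 60 N).
It also fails if it takes over 48 s, if anything falls off the work surface, if the arm or the gripper's body presses on something with over 40 N, if the wrist force passes 120 N, or if a joint passes its speed limit or range.

## Working session

There is one attempt and no reset: what is moved stays moved. The work goes in short steps, Python scripts to look and compute and a tool call to move; the robot and the scene stay as the last step left them, time stands still between calls to the robot, and variables do not carry over. Pictures are saved under pics/ and viewed, about 8 in all and at most 12, crops included, and the job is handed in when it is done.

Besides the shell and the picture viewer there is one more tool, called after ">>>" as name([rows], argument=value, ...), one row to a line, values as JSON. play_rows: Moves the arm, as the interface text tells. Its arguments: {"type":"object","properties":{"steps":{"type":"array"},"force":{"type":"number"}},"required":["steps"]}

```bash
ls; mkdir -p pics
cat > h.py <<'E'
import numpy as np, cv2
from station import ctrl
from scipy.spatial.transform import Rotation as R
def snap(n,f):
    c=ctrl.camera(n); cv2.imwrite('pics/'+f,c['frame']); np.save('pics/'+f+'.npy',c,allow_pickle=True); return c
def load(f): return np.load('pics/'+f+'.npy',allow_pickle=True).item()
def px2w(c,u,v,z):
    f=c['frame'].shape[0]/2/np.tan(np.radians(c['fovy'])/2)
    d=np.array([(u-c['cx'])/f,-(v-c['cy'])/f,-1])
    M=np.linalg.inv(c['world_to_cam']); o=M[:3,3]; d=M[:3,:3]@d
    return o+d*(z-o[2])/d[2]
def w2px(c,p):
    f=c['frame'].shape[0]/2/np.tan(np.radians(c['fovy'])/2)
    q=c['world_to_cam']@np.r_[p,1]
    return np.array([c['cx']+f*q[0]/-q[2], c['cy']+f*q[1]/q[2]])
E
python3 - <<'E'
from h import *
for n in('top','scene'):
    c=snap(n,n+'1.png'); print({k:v for k,v in c.items() if k!='frame'})
print(ctrl.get_obs())
E
```

```text
pics
{'fovy': 44.08909041860429, 'cx': 273.818276221416, 'cy': 210.75485111899627, 'world_to_cam': array([[ 1.10345370e-02, -9.99915425e-01,  6.88347270e-03,
        -1.07484641e-03],
       [ 9.92822744e-01,  1.17755649e-02,  1.19014009e-01,
        -6.24211713e-01],
       [-1.19085000e-01,  5.52080377e-03,  9.92868714e-01,
        -1.24716228e+00],
       [ 0.00000000e+00,  0.00000000e+00,  0.00000000e+00,
         1.00000000e+00]])}
{'fovy': 50.78539624653691, 'cx': 274.98439594027286, 'cy': 208.9932325894933, 'world_to_cam': array([[-0.85195903,  0.52338078, -0.01543922,  0.52388479],
       [-0.40293358, -0.63649476,  0.65766173,  0.21363072],
       [ 0.33438053,  0.56652183,  0.75315515, -1.33456504],
       [ 0.        ,  0.        ,  0.        ,  1.        ]])}
{'time_s': 0.1, 'qpos': array([ 1.19039661e+00,  3.00398196e-01,  1.52152517e+00, -1.20446105e-05,
        1.32072248e+00, -6.65915578e-02]), 'joint_vel': array([-6.67880400e-05, -1.07997079e-03, -2.79292111e-03,  1.55520359e-03,
       -1.63054162e-03, -1.44274190e-04]), 'tau': array([-2.91659535e-04, -5.32643223e+01, -3.53283656e+01,  7.08980835e-02,
        2.34482624e-02, -7.94925973e-05]), 'ee_pos': array([0.16967648, 0.52288796, 0.17994999]), 'eef_rot': array([-3.14153421e+00,  1.05162873e-03,  1.25699118e+00]), 'force': array([-0.4559988 , -0.0684478 ,  0.47920355]), 'moment': array([ 0.00848334, -0.00031918,  0.02114483]), 'grip_width': 0.09382166588365128}
```

View pics/top1.png

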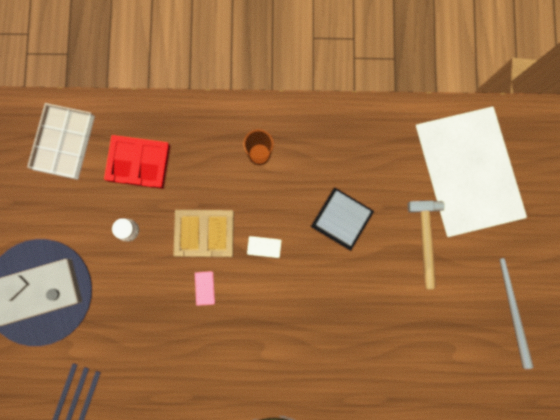

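View pics/scene1.png

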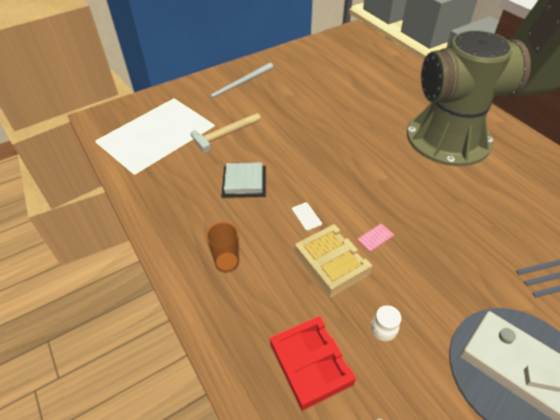

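Run:
```python
from h import *
c=load('top1.png');s=load('scene1.png')
print(w2px(c,[.17,.523,.18]),w2px(s,[.17,.523,.18]))
a=cv2.resize(c['frame'][200:265,165:285],None,fx=6.6,fy=6.6,interpolation=cv2.INTER_CUBIC)[:300]
a=cv2.resize(c['frame'][205:263,168:238],None,fx=5,fy=5,interpolation=cv2.INTER_CUBIC)
b=cv2.resize(c['frame'][183:253,308:378],None,fx=5,fy=5,interpolation=cv2.INTER_CUBIC)
d=cv2.resize(s['frame'][222:295,290:375],None,fx=4,fy=4,interpolation=cv2.INTER_CUBIC)
e=cv2.resize(s['frame'][155:202,215:272],None,fx=5,fy=5,interpolation=cv2.INTER_CUBIC)
o=np.zeros((600,800,3),np.uint8)
o[:290,:350]=a;o[:350-50,400:750]=b[:300];o[305:305+292,:340]=d;o[355:355+235,400:685]=e
o[300:350,400:750]=b[300:]
cv2.imwrite('pics/crop1.png',o)
```

```text
[ 25.01572573 415.10719244] [614.949362 245.278242]
```

View pics/crop1.png

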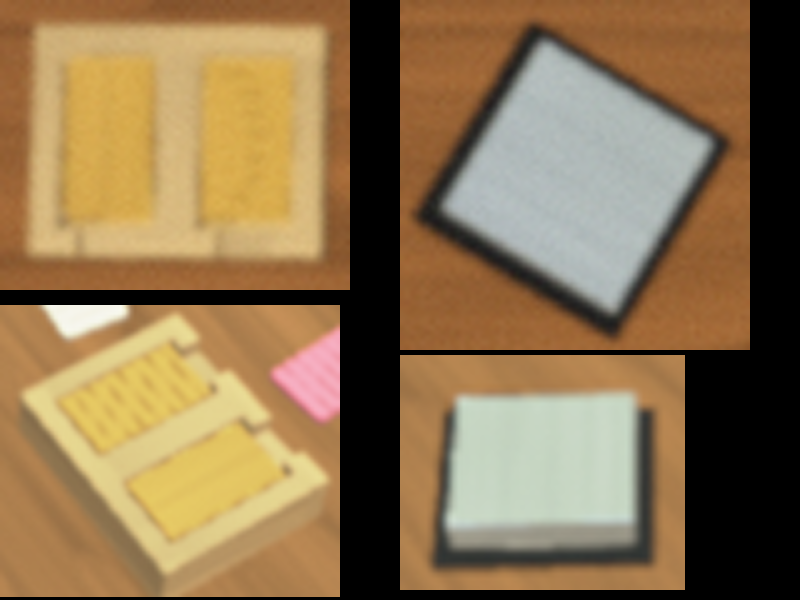

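Run:
```python
from h import *
c=load('top1.png');s=load('scene1.png')
def m(c,pts,ox,oy,k,z): 
    return np.array([px2w(c,ox+(u+.5)/k-.5,oy+(v+.5)/k-.5,z) for u,v in pts])
def rep(n,P):
    print(n,P.mean(0).round(4)); 
    e=np.diff(np.vstack([P,P[:1]]),axis=0); print('  len',np.linalg.norm(e,axis=1).round(4),'ang',np.degrees(np.arctan2(e[:,1],e[:,0])).round(1))
rep('tray top',m(c,[(34,24),(327,24),(325,260),(27,258)],168,205,5,.036))
rep('plateR',m(c,[(204,58),(292,58),(291,224),(200,222)],168,205,5,.036))
rep('plateL',m(c,[(66,58),(155,58),(152,222),(62,222)],168,205,5,.036))
rep('block',m(c,[(140,35),(322,140),(212,318),(40,210)],308,183,5,.026))
rep('pad',m(c,[(135,25),(328,142),(212,335),(18,213)],308,183,5,.006))
rep('S tray',m(s,[(178,10),(329,165),(160,265),(22,95)],290,222,4,.036))
rep('S block',m(s,[(57,40),(237,38),(235,168),(47,170)],215,155,5,.026))
rep('S plateR',m(s,[(57,95),(165,40),(212,82),(103,148)],290,222,4,.036))
```

```text
tray top [0.5676 0.1793 0.036 ]
  len [0.1451 0.1166 0.146  0.1155] ang [ -89.3 -179.3   90.3    0.2]
plateR [0.5684 0.1456 0.036 ]
  len [0.0435 0.082  0.0447 0.081 ] ang [-8.930e+01 -1.791e+02  8.940e+01  1.000e-01]
plateL [0.5678 0.2136 0.036 ]
  len [0.044  0.081  0.0441 0.081 ] ang [ -89.3 -179.4   90.7    0.5]
block [ 0.6103 -0.1677  0.026 ]
  len [0.1048 0.1055 0.1005 0.1021] ang [-119.8  148.2   58.3  -29.4]
pad [ 0.6109 -0.1678  0.006 ]
  len [0.1144 0.1152 0.1151 0.1139] ang [-121.1  148.8   58.3  -31.5]
S tray [0.5676 0.1764 0.036 ]
  len [0.1365 0.1192 0.1353 0.1154] ang [  91.9    0.9  -89.7 -178.5]
S block [ 0.6112 -0.1699  0.026 ]
  len [0.101  0.1009 0.0998 0.1009] ang [ 148.4   58.9  -31.6 -120.4]
S plateR [0.5689 0.1425 0.036 ]
  len [0.0776 0.0403 0.0812 0.0451] ang [179.5  96.7   3.1 -88.5]
```

```bash
cat >> h.py <<'E'
def rows(*targets):
    "each target: (pos, Rotation) -> row shift cm + rotvec in the present tool axes"
    o=ctrl.get_obs(); R0=R.from_euler('xyz',o['eef_rot']); p0=o['ee_pos']
    for p,Rt in targets:
        print((R0.inv().apply(np.array(p)-p0)*100).round(2).tolist(),(R0.inv()*Rt).as_rotvec().round(3).tolist())
def down(yaw,lean=0.):  # lean>0: tool z tilts away from robot along plate x (tool x = plate y)
    return R.from_euler('z',yaw-np.pi/2)*R.from_euler('y',-lean)*R.from_euler('xyz',[np.pi,0,np.pi/2])
E
python3 - <<'E'
from h import *
D=down(1.58); print(D.as_matrix().round(2), down(1.58,.56).apply([0,0,1]))
rows(([.536,.1445,.10],D))
E
```

```text
[[-0.01  1.    0.  ]
 [ 1.    0.01  0.  ]
 [-0.    0.   -1.  ]] [ 0.5311637   0.0048888  -0.84725511]
[-24.67, 46.52, 8.02] [-0.0, 0.001, -0.323]
```

>>> play_rows([
  [[-24.67, 46.52, 2, 0, 0, -0.323, 0], [-24.67, 46.52, 2, 0, 0, -0.323, 0], [-24.67, 46.52, 2, 0, 0, -0.323, 0], [-24.67, 46.52, 2, 0, 0, -0.323, 0], [-24.67, 46.52, 2, 0, 0, -0.323, 0], [-24.67, 46.52, 2, 0, 0, -0.323, 0], [-24.67, 46.52, 2, 0, 0, -0.323, 0], [-24.67, 46.52, 2, 0, 0, -0.323, 0], [-24.67, 46.52, 2, 0, 0, -0.323, 0], [-24.67, 46.52, 2, 0, 0, -0.323, 0], [-24.67, 46.52, 2, 0, 0, -0.323, 0], [-24.67, 46.52, 2, 0, 0, -0.323, 0], [-24.67, 46.52, 2, 0, 0, -0.323, 0], [-24.67, 46.52, 2, 0, 0, -0.323, 0], [-24.67, 46.52, 2, 0, 0, -0.323, 0], [-24.67, 46.52, 8, 0, 0, -0.323, 0], [-24.67, 46.52, 8, 0, 0, -0.323, 0], [-24.67, 46.52, 8, 0, 0, -0.323, 0], [-24.67, 46.52, 8, 0, 0, -0.323, 0]],
])

```text
time_s: 1.68
ee_pos: [0.5352, 0.1454, 0.1003]
eef_rot: [-3.14, 0.001, 1.581]
force: [-0.0, 0.8, 0.6]
grip_width: 0.0003
```

>>> play_rows([
  [[0, 0, 3, 0, 0, 0, 0], [0, 0, 5.5, 0, 0, 0, 0], [0, 0, 5.5, 0, 0, 0, 0], [0, 0, 5.5, 0, 0, 0, 0], [0, 0, 5.5, 0, 0, 0, 0]],
])

```text
time_s: 2.1
ee_pos: [0.5362, 0.1459, 0.0478]
eef_rot: [3.14, 0.001, 1.582]
force: [-0.1, -0.0, -0.4]
grip_width: 0.0002
```

Run:
```python
from h import *
c=snap('scene','s2.png')
print(ctrl.get_obs()['ee_pos'], ctrl.get_obs()['force'], w2px(c,ctrl.get_obs()['ee_pos']))
cv2.imwrite('pics/s2c.png',cv2.resize(c['frame'][190:310,270:400],None,fx=5,fy=5,interpolation=cv2.INTER_CUBIC))
```

```text
[0.53633939 0.14583061 0.04780884] [ 0.68123247 -0.34282785  0.27797414] [335.81497651 236.24631015]
```

View pics/s2c.png

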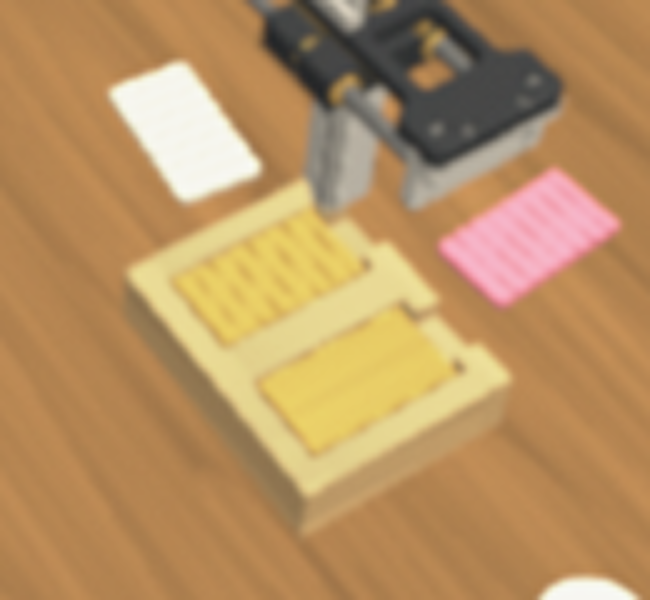

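>>> play_rows([
  [[0, 0, 0.8, 0, 0, 0, 0], [0.1, 0, 1.1, 0, 0, 0, 0], [0.1, 0, 1.4, 0, 0, 0, 0], [0.1, 0, 1.4, 0, 0, 0, 0]],
])

```text
time_s: 2.48
ee_pos: [0.536, 0.1468, 0.0333]
eef_rot: [3.141, 0.001, 1.581]
force: [0.1, -0.0, 0.1]
grip_width: 0.0003
```

Run:
```python
from h import *
c=snap('scene','s3.png'); t=snap('top','t3.png')
o=ctrl.get_obs();print(o['ee_pos'],o['force'], w2px(c,o['ee_pos']), w2px(t,o['ee_pos']))
a=cv2.resize(c['frame'][200:290,285:375],None,fx=6.6,fy=6.6,interpolation=cv2.INTER_CUBIC)
cv2.imwrite('pics/s3c.png',a)
```

```text
[0.53625532 0.14680244 0.03372011] [-0.15789307 -1.11610583  0.01827799] [335.56586059 240.14706724] [216.25364049 245.71369473]
```

View pics/s3c.png

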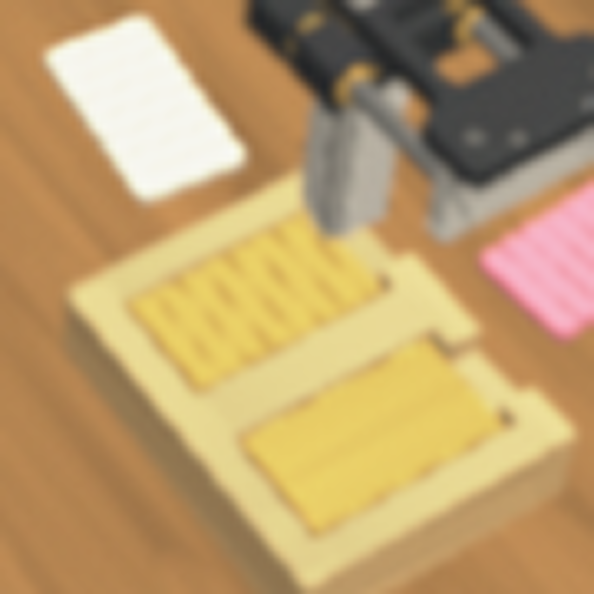

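>>> play_rows([
  [[-0.15, 0, 0.2, 0, 0, 0, 0], [-0.15, 0, 0.4, 0, 0, 0, 0], [-0.15, 0, 0.6, 0, 0, 0, 0], [-0.15, 0, 0.6, 0, 0, 0, 0]],
])

```text
time_s: 2.92
ee_pos: [0.5361, 0.1452, 0.0272]
eef_rot: [3.141, 0.001, 1.581]
force: [-0.3, -1.5, 0.1]
grip_width: 0.0005
```

Run:
```python
from h import *
o=ctrl.get_obs();print(o['ee_pos'],o['force'],o['moment'])
c=snap('scene','s4.png')
```

```text
[0.53606834 0.14520867 0.02723667] [-0.32290053 -1.52696182  0.05037927] [ 0.0364417  -0.01799703 -0.04088054]
```

>>> play_rows([
  [[0, 0, 0.2, 0, 0, 0, 0], [0, 0, 0.4, 0, 0, 0, 0], [0, 0, 0.45, 0, 0, 0, 0], [0, 0, 0.45, 0, 0, 0, 0]],
])

```text
time_s: 3.3
ee_pos: [0.5361, 0.1453, 0.0228]
eef_rot: [3.141, 0.001, 1.581]
force: [-1.2, -0.6, 0.3]
grip_width: 0.0006
```

Run:
```python
from h import *
c=snap('scene','s5.png')
o=ctrl.get_obs();print(o['ee_pos'],o['force'])
cv2.imwrite('pics/s5c.png',cv2.resize(c['frame'][200:290,285:375],None,fx=6.6,fy=6.6,interpolation=cv2.INTER_CUBIC))
```

```text
[0.53614263 0.14526157 0.02289788] [0.2902217  0.69499005 0.38336291]
```

View pics/s5c.png

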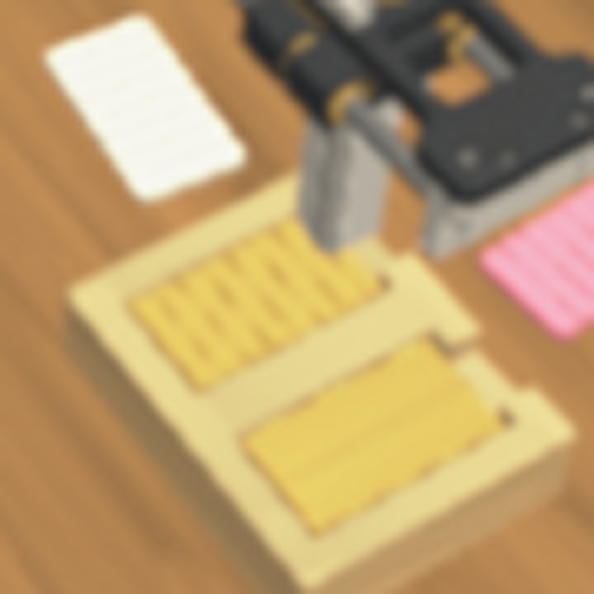

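Run:
```python
from h import *
def ov(c,x0,y0,x1,y1,k,p):
    a=cv2.resize(c['frame'][y0:y1,x0:x1],None,fx=k,fy=k,interpolation=cv2.INTER_CUBIC)
    P=lambda q:tuple(((w2px(c,q)-[x0,y0]+.5)*k).astype(int).tolist())
    def box(ce,hx,hy,z0,z1,col):
        C=[(ce[0]+a_*hx,ce[1]+b*hy) for a_,b in((1,1),(1,-1),(-1,-1),(-1,1))]
        for i in range(4):
            for z in(z0,z1): cv2.line(a,P([*C[i],z]),P([*C[(i+1)%4],z]),col,1,cv2.LINE_AA)
            cv2.line(a,P([*C[i],z0]),P([*C[i],z1]),col,1,cv2.LINE_AA)
    box(p,.008,.0125,p[2],p[2]+.04,(255,0,0))
    box((.5676,.1785),.057,.0715,.0,.036,(0,0,255))
    box((.568,.1445),.043,.0235,.036,.036,(0,160,0))
    return a
p=np.array([.5361,.1453,.0229])
a=ov(load('s5.png'),285,200,375,290,6,p)
b=ov(load('t3.png'),170,195,230+10,275,3,np.array([.5362,.1468,.0337]))
o=np.zeros((540,800,3),np.uint8);o[:,:540]=a;o[:240,560:770]=b
cv2.imwrite('pics/ov.png',o)
```

```text
(no output)
```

View pics/ov.png

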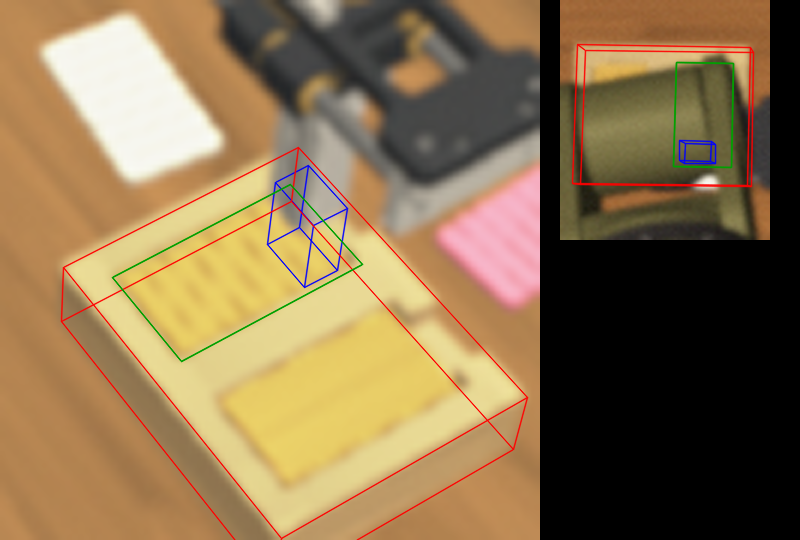

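>>> play_rows([
  [[0, 0, 0.2, 0, 0, 0, 0], [0, 0, 0.4, 0, 0, 0, 0], [0, 0, 0.6, 0, 0, 0, 0], [0, 0, 0.6, 0, 0, 0, 0]],
])

```text
time_s: 3.68
ee_pos: [0.5359, 0.1452, 0.0164]
eef_rot: [3.142, 0.001, 1.581]
force: [0.3, 0.5, 0.2]
grip_width: 0.0004
```

Run:
```python
from h import *
o=ctrl.get_obs();print(o['ee_pos'],o['force'],o['qpos'],o['tau'])
```

```text
[0.53587757 0.14520101 0.0163511 ] [0.33484187 0.50650774 0.19930282] [ 1.99024344e-01  5.00713584e-01  1.65545724e+00 -8.73441400e-04
  9.85511070e-01 -1.38189507e+00] [-1.06874963e-03 -5.84189200e+01 -2.93747306e+01 -3.03034438e-03
 -2.54295330e-02 -7.57912039e-05]
```

Run:
```python
from h import *
c=snap('scene','s6.png')
a=cv2.resize(c['frame'][150:290,260:400],None,fx=4.25,fy=4.25,interpolation=cv2.INTER_LANCZOS4)
f=load('s3.png')['frame'];d=cv2.absdiff(c['frame'],load('s5.png')['frame']).max(2)
ys,xs=np.where(d>25);print(xs.min(),xs.max(),ys.min(),ys.max())
cv2.imwrite('pics/s6c.png',a)
```

```text
305 516 0 240
```

View pics/s6c.png

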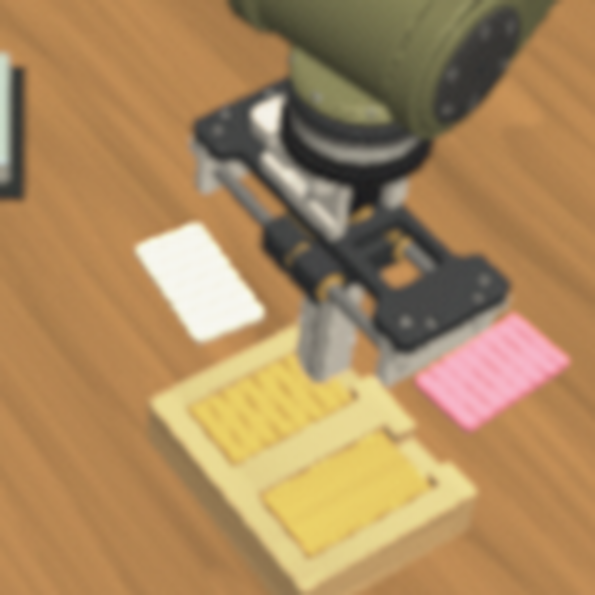

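Run:
```python
from h import *
t=snap('top','t6.png'); s=load('s6.png')
a=cv2.resize(t['frame'][185:285,165:265],None,fx=5.9,fy=5.9,interpolation=cv2.INTER_CUBIC)
cv2.imwrite('pics/t6c.png',a)
o=ctrl.get_obs(); p=o['ee_pos']; Rt=R.from_euler('xyz',o['eef_rot'])
for sx in(-1,1):
  for sy in(-1,1):
    q=p+Rt.apply([sx*.0885,sy*.0375,-.097]); print(q.round(3),'top crop',((w2px(t,q)-[165,185])*5.9).round(0),'scene6 crop',((w2px(s,q)-[260,150])*4.25).round(0))
```

```text
[0.499 0.056 0.114] top crop [511. 445.] scene6 crop [290. 159.]
[0.574 0.057 0.114] top crop [512. 253.] scene6 crop [179. 213.]
[0.498 0.233 0.114] top crop [ 56. 444.] scene6 crop [500. 371.]
[0.573 0.234 0.114] top crop [ 61. 252.] scene6 crop [383. 436.]
```

View pics/t6c.png

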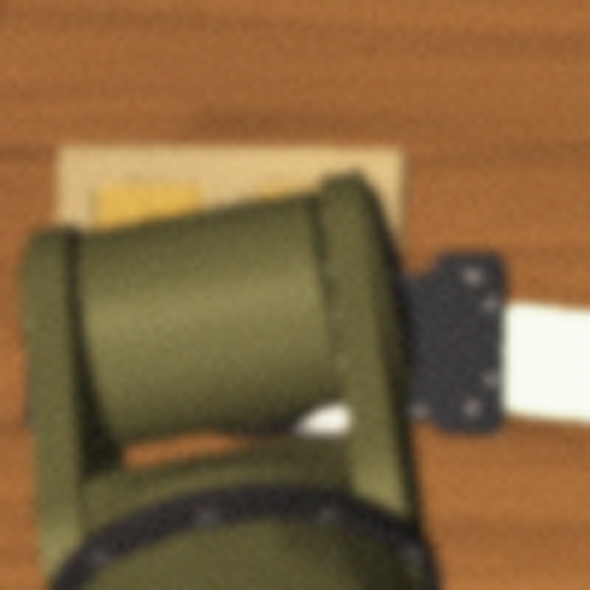

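>>> play_rows([
  [[0, 0, 0.2, 0, 0, 0, 0], [0, 0, 0.4, 0, 0, 0, 0], [0, 0, 0.6, 0, 0, 0, 0], [0, 0, 0.8, 0, 0, 0, 0], [0, 0, 0.8, 0, 0, 0, 0]],
])

```text
time_s: 4.2
ee_pos: [0.5358, 0.1452, 0.0083]
eef_rot: [-3.141, 0.001, 1.581]
force: [-0.5, 0.0, 0.9]
grip_width: 0.0001
```

```bash
cat >> h.py <<'E'
def chk(f):
    c=snap('scene',f); r=load('scene1.png')['frame']
    d=cv2.absdiff(c['frame'],r).max(2)[236:262,302:330]; o=ctrl.get_obs()
    print(o['time_s'],o['ee_pos'].round(4),o['force'].round(2),'diff',d.mean().round(1),d.max())
E
python3 -c "
from h import *
chk('s7.png')"
```

```text
4.25 [0.536  0.1452 0.0085] [-0.78 -0.51  0.53] diff 9.4 46
```

>>> play_rows([
  [[0, 0, 0.2, 0, 0, 0, 0], [0, 0, 0.4, 0, 0, 0, 0], [0, 0, 0.4, 0, 0, 0, 0]],
])

```text
time_s: 4.5
ee_pos: [0.5357, 0.1452, 0.0041]
eef_rot: [-3.141, 0.001, 1.581]
force: [-0.5, -0.2, 0.6]
grip_width: 0.0008
```

```bash
python3 -c "
from h import *
chk('s8.png')"
```

```text
4.55 [0.5358 0.1452 0.0043] [-0.16  0.01  0.65] diff 14.9 71
```

Run:
```python
from h import *
r=load('scene1.png')['frame'].astype(int)
for f in('s3','s5','s6','s7','s8'):
    d=abs(load(f+'.png')['frame'].astype(int)-r).max(2)
    print(f,[d[y:y+7,x:x+8].mean().round().astype(int) for x,y in((302,244),(310,250),(310,240),(318,246),(318,238),(300,236),(325,244))])
```

```text
s3 [np.int64(7), np.int64(7), np.int64(7), np.int64(7), np.int64(7), np.int64(7), np.int64(7)]
s5 [np.int64(6), np.int64(7), np.int64(7), np.int64(7), np.int64(7), np.int64(7), np.int64(7)]
s6 [np.int64(6), np.int64(7), np.int64(7), np.int64(7), np.int64(7), np.int64(7), np.int64(7)]
s7 [np.int64(15), np.int64(15), np.int64(10), np.int64(7), np.int64(7), np.int64(7), np.int64(6)]
s8 [np.int64(30), np.int64(44), np.int64(10), np.int64(7), np.int64(8), np.int64(7), np.int64(7)]
```

>>> play_rows([
  [[0, 0, 0.2, 0, 0, 0, 0], [0, 0, 0.4, 0, 0, 0, 0], [0, 0, 0.5, 0, 0, 0, 0], [0, 0, 0.5, 0, 0, 0, 0]],
])

```text
time_s: 4.88
ee_pos: [0.5357, 0.1451, -0.001]
eef_rot: [-3.141, 0.001, 1.581]
force: [0.1, 0.1, 0.1]
grip_width: 0.0005
```

```bash
python3 -c "
from h import *
chk('s9.png')"
```

```text
4.9333 [ 0.5358  0.1452 -0.0009] [ 1.    0.23 -0.06] diff 21.5 70
```

>>> play_rows([
  [[0, 0, 0.2, 0, 0, 0, 0], [0, 0, 0.3, 0, 0, 0, 0], [0, 0, 0.3, 0, 0, 0, 0]],
])

```text
time_s: 5.18
ee_pos: [0.5364, 0.1453, -0.0023]
eef_rot: [3.14, 0.001, 1.581]
force: [-6.7, -2.5, 19.0]
grip_width: 0.0004
```

```bash
python3 -c "
from h import *
chk('s10.png')"
```

```text
5.2333 [ 0.5364  0.1453 -0.0023] [-7.23 -2.97 17.96] diff 21.6 71
```

>>> play_rows([
  [[0, 0, -0.5, 0, 0, 0, 0], [0, 0, -2, 0, 0, 0, 0], [0, 0, -5, 0, 0, 0, 0], [0, -3, -9, 0, 0, 0, 0.6], [0, -8, -12, 0, 0, 0, 0.6], [0, -12, -12, 0, 0, 0, 0.6], [0, -14, -12, 0, 0, 0, 0.6], [0, -14, -12, 0, 0, 0, 0.6], [0, -14, -12, 0, 0, 0, 0.6], [0, -14, -12, 0, 0, 0, 0.6]],
])

```text
time_s: 6.07
ee_pos: [0.3971, 0.144, 0.118]
eef_rot: [3.139, 0.0, 1.582]
force: [-0.4, -0.4, -0.6]
grip_width: 0.0437
```

Run:
```python
from h import *
chk('s11.png'); t=snap('top','t11.png'); s=load('s11.png')
o=np.zeros((600,800,3),np.uint8)
a=cv2.resize(s['frame'][215:295,290:375],None,fx=5,fy=5,interpolation=cv2.INTER_CUBIC)
b=cv2.resize(t['frame'][200:266,165:240],None,fx=5,fy=5,interpolation=cv2.INTER_CUBIC)
o[:400,:425]=a;o[:330,425:800]=b
g=cv2.resize(s['frame'][100:220,280:440],None,fx=1.6,fy=1.6); o[400:400+192,:256]=g
cv2.imwrite('pics/lean.png',o)
```

```text
6.1167 [0.3972 0.1439 0.1176] [ 0.15 -0.28  0.57] diff 20.3 68
```

View pics/lean.png

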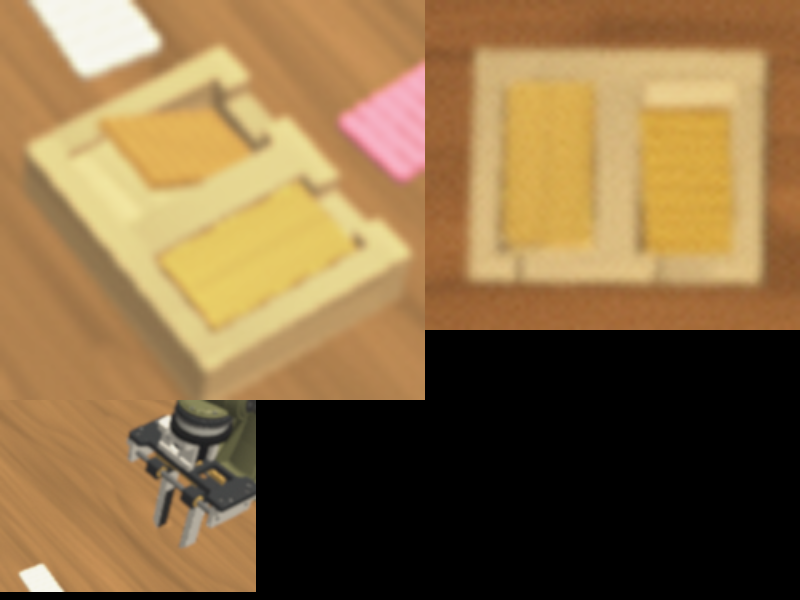

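Run:
```python
from h import *
t=load('t11.png');s=load('s11.png')
for u,v in((642,108),(732,110)): print('top edge',px2w(t,165+(u-425+.5)/5-.5,200+(v+.5)/5-.5,.054).round(4))
for u,v in((641,255),(732,255)): print('low edge',px2w(t,165+(u-425+.5)/5-.5,200+(v+.5)/5-.5,.012).round(4))
for u,v in((103,122),(152,188)): print('scene top edge',px2w(s,290+(u+.5)/5-.5,215+(v+.5)/5-.5,.054).round(4))
print('tips',w2px(s,[.3972,.1439,.1176]),w2px(s,[.3972,.1439,.1431]))
# tray check
for u,v in((472,50),(766,52),(764,285),(466,282)): print('tray',px2w(t,165+(u-425+.5)/5-.5,200+(v+.5)/5-.5,.036).round(4))
```

```text
top edge [0.5946 0.1662 0.054 ]
top edge [0.5942 0.1224 0.054 ]
low edge [0.5249 0.1699 0.012 ]
low edge [0.5254 0.1244 0.012 ]
scene top edge [0.5945 0.1243 0.054 ]
scene top edge [0.597  0.1669 0.054 ]
tips [386.04505358 192.12525221] [387.97976219 184.47722516]
tray [0.6243 0.2533 0.036 ]
tray [0.625  0.1077 0.036 ]
tray [0.5099 0.1064 0.036 ]
tray [0.5098 0.2523 0.036 ]
```

Run:
```python
from h import *
print(ctrl.grip_depth)
G=down(1.58,.558); zt=G.apply([0,0,1]); T=np.array([.588,.1445,.0434])
rows((T+zt*(.0255-.035),G))
```

```text
0.0188
[-0.13, 18.57, 6.61] [-0.557, 0.0, 0.001]
```

>>> play_rows([
  [[-0.13, 10, 3, -0.2, 0, 0, 0.62], [-0.13, 10, 3, -0.557, 0, 0, 0.62], [-0.13, 12, 4, -0.557, 0, 0, 0.62], [-0.13, 15, 5, -0.557, 0, 0, 0.62], [-0.13, 17, 6, -0.557, 0, 0, 0.62], [-0.13, 18.57, 6.61, -0.557, 0, 0, 0.62], [-0.13, 18.57, 6.61, -0.557, 0, 0, 0.62], [-0.13, 18.57, 6.61, -0.557, 0, 0, 0.62], [-0.13, 18.57, 6.61, -0.557, 0, 0, 0.62], [-0.13, 18.57, 6.61, -0.557, 0, 0, 0.62]],
])

```text
time_s: 7.0
ee_pos: [0.5829, 0.1444, 0.0519]
eef_rot: [2.583, 0.001, 1.581]
force: [0.6, -0.9, -0.0]
grip_width: 0.0579
```

Run:
```python
from h import *
s=snap('scene','s12.png'); o=ctrl.get_obs(); p=o['ee_pos']; Rt=R.from_euler('xyz',o['eef_rot']); w=o['grip_width']
print(o['time_s'],p,o['eef_rot'],w,o['force'])
k=6;x0,y0=285,195
a=cv2.resize(s['frame'][y0:y0+95,x0:x0+130],None,fx=k,fy=k,interpolation=cv2.INTER_CUBIC)
for col,q in (((255,0,0),p-Rt.apply([0,0,.0255])),((0,0,255),p+[0,0,.0255])):
    for sg in(-1,1):
        P=[]
        for dx,dy in((0,-.008),(0,.008),(.0125,.008),(.0125,-.008)):
            P.append((w2px(s,q+Rt.apply([sg*(w/2+dx),dy,0]))-[x0,y0]+.5)*k)
        cv2.polylines(a,[np.array(P).astype(int)],True,col,1,cv2.LINE_AA)
cv2.imwrite('pics/pre.png',a)
```

```text
7.05 [0.58285963 0.14447839 0.05205283] [2.58295386e+00 5.74900163e-04 1.58114049e+00] 0.058192240337483096 [-0.15066727  0.04785277  0.09923452]
```

View pics/pre.png

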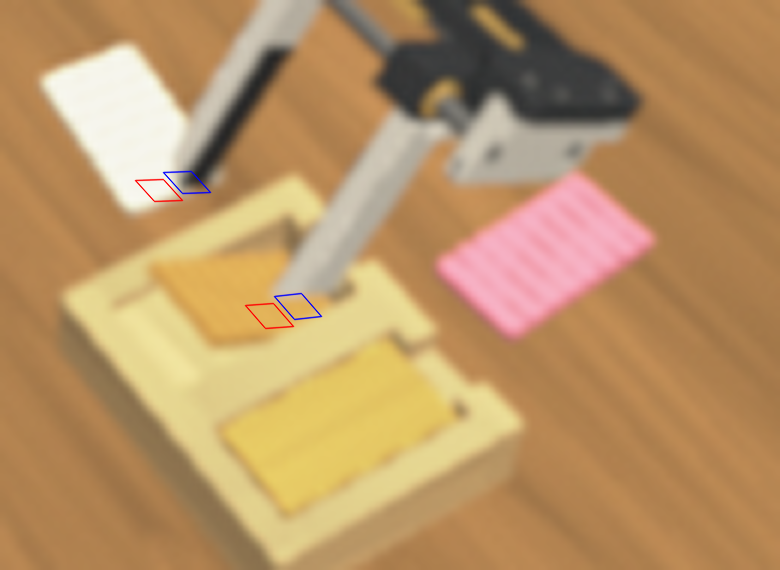

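Run:
```python
from h import *
G=down(1.58,.558); zt=G.apply([0,0,1]); T=np.array([.588,.1445,.0434])
rows((T+zt*.0255,G))
```

```text
[-0.0, -0.02, 3.56] [0.001, -0.0, 0.001]
```

>>> play_rows([
  [[0, 0, 1, 0, 0, 0, 0.62], [0, 0, 2, 0, 0, 0, 0.62], [0, 0, 2.8, 0, 0, 0, 0.62], [0, 0, 3.3, 0, 0, 0, 0.62], [0, 0, 3.58, 0, 0, 0, 0.62], [0, 0, 3.58, 0, 0, 0, 0.62], [0, 0, 3.58, 0, 0, 0, 0.62]],
])

```text
time_s: 7.63
ee_pos: [0.6018, 0.1446, 0.0217]
eef_rot: [2.583, 0.001, 1.581]
force: [0.6, 0.7, -1.5]
grip_width: 0.0583
```

No contact; close.

>>> play_rows([
  [[0, 0, 0, 0, 0, 0, 0.3], [0, 0, 0, 0, 0, 0, 0.3], [0, 0, 0, 0, 0, 0, 0.3], [0, 0, 0, 0, 0, 0, 0.3], [0, 0, 0, 0, 0, 0, 0.3], [0, 0, 0, 0, 0, 0, 0.3], [0, 0, 0, 0, 0, 0, 0.3], [0, 0, 0, 0, 0, 0, 0.3]],
], force=45)

```text
time_s: 8.3
ee_pos: [0.602, 0.1447, 0.0219]
eef_rot: [2.583, 0.0, 1.581]
force: [-1.5, -0.4, 3.9]
grip_width: 0.0433
```

>>> play_rows([
  [[0, 0.5, -0.3, 0, 0, 0, 0], [0, 1.0, -0.6, 0, 0, 0, 0], [0, 1.9, -1.2, 0, 0, 0, 0], [0, 2.9, -2.9, 0, 0, 0, 0], [0, 4, -4.6, 0, 0, 0, 0], [0, 5.0, -6.3, 0, 0, 0, 0], [0, 6.1, -8.0, 0, 0, 0, 0], [0, 6.1, -8.0, 0, 0, 0, 0], [0, 6.1, -8.0, 0, 0, 0, 0], [0, 6.1, -8.0, 0, 0, 0, 0]],
], force=45)

```text
time_s: 9.13
ee_pos: [0.6107, 0.1447, 0.1208]
eef_rot: [2.584, 0.001, 1.581]
force: [0.0, 0.3, -2.0]
grip_width: 0.0428
```

Run:
```python
from h import *
s=snap('scene','s13.png'); t=snap('top','t13.png'); o=ctrl.get_obs(); print(o)
yaw=1.58-np.radians(31.7); pd=np.array([np.cos(np.radians(-31.2)),np.sin(np.radians(-31.2)),0])
tip=np.array([.611,-.1685,0])+.029*pd
for z in(.12,.05): rows((tip+[0,0,z-.0255],down(yaw)))
```

```text
{'time_s': 9.2333, 'qpos': array([ 0.22860071,  0.25858733,  1.83760343, -0.23753888,  0.51165254,
       -1.17713851]), 'joint_vel': array([ 0.00029835, -0.00107324, -0.00483535, -0.00125578,  0.00237227,
       -0.00028615]), 'tau': array([ 2.60904832e-03, -4.90118122e+01, -3.30007195e+01, -3.07211755e-01,
       -1.45429920e+00, -8.53188772e-03]), 'ee_pos': array([0.61065049, 0.1446856 , 0.12046958]), 'eef_rot': array([2.58490860e+00, 9.81314289e-04, 1.58115636e+00]), 'force': array([-0.12087809, -0.11618468, -1.95011459]), 'moment': array([ 0.07253267,  0.38727292, -0.02573187]), 'grip_width': 0.043229144330166516}
[-32.84, 0.46, 3.38] [0.542, -0.153, 0.54]
[-32.84, -3.24, 9.32] [0.542, -0.153, 0.54]
```

>>> play_rows([
  [[-8, 0, -1, 0.1, -0.03, 0.1, 0], [-12, 0, 0, 0.2, -0.06, 0.2, 0], [-16, 0.1, 1, 0.3, -0.09, 0.3, 0], [-20, 0.2, 2, 0.4, -0.115, 0.4, 0], [-24, 0.3, 2.5, 0.5, -0.14, 0.5, 0], [-28, 0.46, 3.0, 0.542, -0.153, 0.54, 0], [-31, 0.46, 3.38, 0.542, -0.153, 0.54, 0], [-32.84, 0.46, 3.38, 0.542, -0.153, 0.54, 0], [-32.84, 0.46, 3.38, 0.542, -0.153, 0.54, 0], [-32.84, 0.46, 3.38, 0.542, -0.153, 0.54, 0], [-32.84, 0.46, 3.38, 0.542, -0.153, 0.54, 0], [-32.84, 0.46, 3.38, 0.542, -0.153, 0.54, 0], [-32.84, 0.46, 3.38, 0.542, -0.153, 0.54, 0]],
])

```text
time_s: 10.32
ee_pos: [0.636, -0.1821, 0.0946]
eef_rot: [3.141, -0.001, 1.029]
force: [0.9, -0.0, -2.1]
grip_width: 0.0429
```

Run:
```python
from h import *
s=snap('scene','s14.png'); t=snap('top','t14.png'); o=ctrl.get_obs()
p=o['ee_pos'];Rt=R.from_euler('xyz',o['eef_rot']);print(p,o['eef_rot'],o['force'],o['moment'],o['grip_width'])
q=p-Rt.apply([0,0,.0255])
def cr(c,w,h,k,ct):
    u,v=w2px(c,ct).astype(int); x0,y0=max(u-w//2,0),max(v-h//2,0)
    a=cv2.resize(c['frame'][y0:y0+h,x0:x0+w],None,fx=k,fy=k,interpolation=cv2.INTER_CUBIC)
    for dz in(0,.006):
      P=[(w2px(c,q+Rt.apply([sx*.022,sy,-dz]))-[x0,y0]+.5)*k for sx,sy in((1,.011),(1,-.069),(-1,-.069),(-1,.011))]
      cv2.polylines(a,[np.array(P).astype(int)],True,(0,0,255) if dz else (255,0,0),1,cv2.LINE_AA)
    print(x0,y0); return a
a=cr(s,100,120,5,q); b=cr(t,100,100,3,q)
o=np.zeros((600,800,3),np.uint8); o[:a.shape[0],:a.shape[1]]=a; o[:300,500:800]=b
cv2.imwrite('pics/held.png',o)
```

```text
[ 0.6360061  -0.18242817  0.09478883] [ 3.14086069e+00 -5.36817833e-04  1.02841484e+00] [ 0.22476322  0.30465073 -1.12571468] [ 0.00629733 -0.01251595  0.00241149] 0.043142707946678904
180 89
305 152
```

View pics/held.png

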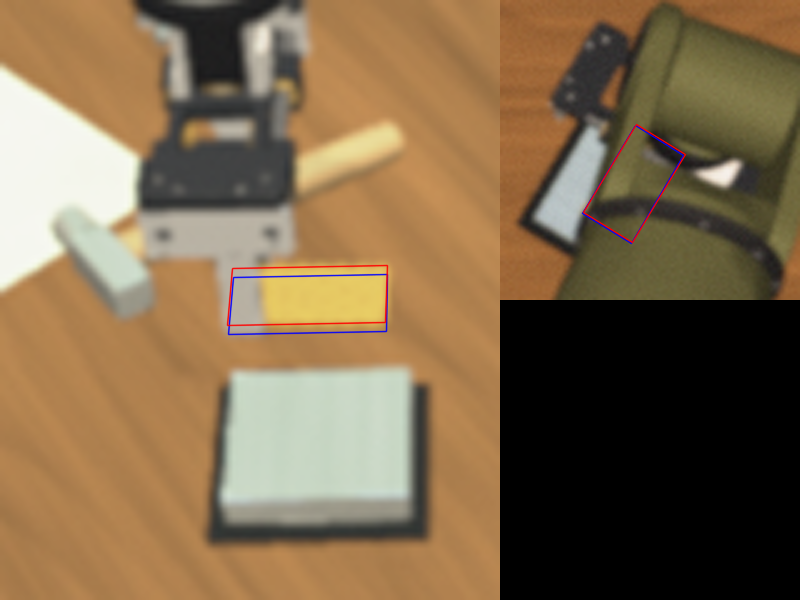

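>>> play_rows([
  [[0, 0, 3, 0, 0, 0, 0], [0, 0, 5.5, 0, 0, 0, 0], [0, 0, 7.3, 0, 0, 0, 0], [0, 0, 8.2, 0, 0, 0, 0], [0, 0, 8.7, 0, 0, 0, 0], [0, 0, 8.9, 0, 0, 0, 0], [0, 0, 8.9, 0, 0, 0, 0], [0, 0, 8.9, 0, 0, 0, 0]],
])

```text
time_s: 11.08
ee_pos: [0.6367, -0.1826, 0.007]
eef_rot: [3.139, -0.001, 1.028]
force: [0.5, -0.4, -1.5]
grip_width: 0.043
```

>>> play_rows([
  [[0, 0, 0.1, 0, 0, 0, 0], [0, 0, 0.2, 0, 0, 0, 0], [0, 0, 0.3, 0, 0, 0, 0], [0, 0, 0.4, 0, 0, 0, 0], [0, 0, 0.4, 0, 0, 0, 0]],
])

```text
time_s: 11.5
ee_pos: [0.6366, -0.1826, 0.0028]
eef_rot: [3.139, -0.001, 1.028]
force: [-0.2, -0.3, -2.2]
grip_width: 0.0429
```

>>> play_rows([
  [[0, 0, 0.05, 0, 0, 0, 0], [0, 0, 0.1, 0, 0, 0, 0], [0, 0, 0.15, 0, 0, 0, 0], [0, 0, 0.15, 0, 0, 0, 0]],
])

```text
time_s: 11.83
ee_pos: [0.6366, -0.1826, 0.0014]
eef_rot: [3.139, -0.001, 1.028]
force: [-0.5, -0.2, -0.7]
grip_width: 0.0433
```

>>> play_rows([
  [[0, 0, 0.05, 0, 0, 0, 0], [0, 0, 0.1, 0, 0, 0, 0], [0, 0, 0.1, 0, 0, 0, 0]],
])

```text
time_s: 12.08
ee_pos: [0.6367, -0.1826, 0.0013]
eef_rot: [3.139, -0.001, 1.029]
force: [-5.2, 1.3, 7.0]
grip_width: 0.0432
```

>>> play_rows([
  [[0, 0, 0, 0, 0, 0, 0], [0, 0, 0, 0, 0, 0, 0.48], [0, 0, 0, 0, 0, 0, 0.52], [0, 0, 0, 0, 0, 0, 0.56], [0, 0, 0, 0, 0, 0, 0.62], [0, 0, 0, 0, 0, 0, 0.62], [0, 0, 0, 0, 0, 0, 0.62], [0, 0, 0, 0, 0, 0, 0.62]],
])

```text
time_s: 12.75
ee_pos: [0.6368, -0.1826, 0.0014]
eef_rot: [3.139, -0.001, 1.029]
force: [0.7, 1.2, 1.2]
grip_width: 0.0584
```

>>> play_rows([
  [[0, 0, -1, 0, 0, 0, 0.62], [0, 0, -3, 0, 0, 0, 0.62], [0, 0, -7, 0, 0, 0, 0.62], [0, 0, -11, 0, 0, 0, 0.62], [-5, -12, -15, 0, 0, 0, 0.62], [-5, -20, -15, 0, 0, 0, 0.62], [-5, -25, -15, 0, 0, 0, 0.62], [-5, -25, -15, 0, 0, 0, 0.62], [-5, -25, -15, 0, 0, 0, 0.62], [-5, -25, -15, 0, 0, 0, 0.62], [-5, -25, -15, 0, 0, 0, 0.62], [-5, -25, -15, 0, 0, 0, 0.62], [-5, -25, -15, 0, 0, 0, 0.62]],
])

```text
time_s: 13.83
ee_pos: [0.3972, -0.0966, 0.1516]
eef_rot: [3.137, -0.001, 1.029]
force: [-0.6, -0.7, 0.6]
grip_width: 0.0583
```

Run:
```python
from h import *
def find(c,z,name):
    hsv=cv2.cvtColor(c['frame'],cv2.COLOR_BGR2HSV)
    # block region mask: near predicted block centre; yellow & saturated & bright
    u,v=w2px(c,[.611,-.1685,.03]).astype(int); r=26
    sub=hsv[v-r:v+r,u-r:u+r]; 
    m=((sub[...,0]>15)&(sub[...,0]<32)&(sub[...,1]>110)&(sub[...,2]>120)).astype(np.uint8)
    n,l,st,ce=cv2.connectedComponentsWithStats(m); i=1+st[1:,4].argmax(); ct=np.argwhere(l==i)[:,::-1]
    W=np.array([px2w(c,x+u-r,y+v-r,z)[:2] for x,y in ct])*1000
    (cx,cy),(w,h),a=cv2.minAreaRect(W.astype(np.float32)); print(name,st[i],'centre',W.mean(0).round(1),(round(cx,1),round(cy,1)),'size',round(w,1),round(h,1),'ang',round(a,1))
    b=((sub[...,1]<60)&(sub[...,2]>100)).astype(np.uint8)|m
    n,l,st,ce=cv2.connectedComponentsWithStats(b); i=1+st[1:,4].argmax(); ct=np.argwhere(l==i)[:,::-1]
    W=np.array([px2w(c,x+u-r,y+v-r,.026)[:2] for x,y in ct])*1000
    (cx,cy),(w,h),a=cv2.minAreaRect(W.astype(np.float32)); print('  block',(round(cx,1),round(cy,1)),'size',round(w,1),round(h,1),'ang',round(a,1))
for n in('top','scene'): find(snap(n,n+'_end.png'),.032,n)
o=ctrl.get_obs();print(o['time_s'],o['ee_pos'],o['grip_width'],o['force'])
```

```text
top [ 12  10  29  34 518] centre [ 610.2 -165.8] (610.3, -165.7) size 41.3 77.9 ang 58.3
  block (610.5, -167.2) size 101.7 102.4 ang 59.4
scene [ 12  21  29  12 336] centre [ 612.8 -166.2] (612.8, -166.5) size 42.5 75.7 ang 57.6
  block (605.2, -192.5) size 178.7 146.2 ang 57.6
13.9333 [ 0.39744804 -0.09674072  0.15081507] 0.05833874387836611 [-0.01605798  0.08446619 -0.70813718]
```

Run:
```python
from h import *
for n in('top','scene'):
    c=load(n+'_end.png');d=cv2.absdiff(c['frame'],load(n+'1.png')['frame']).max(2)
    for nm,w in(('smooth',[.568,.2125,.036]),('pocket',[.585,.1445,.036]),('tumbler',[.75,.03,.05]),('jar',[.60,.36,.03]),('hammer',[.62,-.36,.01])):
        u,v=w2px(c,w).astype(int); print(n,nm,d[v-7:v+7,u-7:u+7].mean().round(1))
ctrl.hand_in()
```

```text
top smooth 3.3
top pocket 54.5
top tumbler 3.6
top jar 3.1
top hammer 3.1
scene smooth 0.8
scene pocket 45.5
scene tumbler 1.1
scene jar 0.8
scene hammer 0.8
the job is handed in; nothing more can be done
```

I handed the job in after about 14 s of robot time. The pattern plate was tipped up, gripped by its raised end, lowered onto the bench block and released.

- **Final position:** the two cameras put the plate's centre about 2 to 3 mm from the block's centre. Its long side is within 1 to 2 degrees of the block's side. It is grooves up. I inferred that it lies flat from how well the two views agreed, not from a direct measurement.
- **Setting down:** it was still held when it reached the block, with about 7 N at contact. The retracted arm then showed no contact.
- **Other objects:** the image areas around the smooth plate, tumbler, jar and hammer matched the first pictures to within image noise.
- **Disagreement in the robot's data:** the real fingertips sat about 25 mm short of the reported TCP along the tool axis. I saw this in the scene camera, and two contact heights agreed with it. I corrected for it in every move after the tipping.
- **Failed check:** the block outline in the last scene picture came out wrong because background colours got mixed in. I used the block's outline from the top camera and the earlier measurement of it instead.
- **Pictures:** I had used all 12 views by then, so the final checks were done in code and I did not look at the end state myself.

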